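Disconnect the test plug from the control unit's quick coupling

TASK

The leak test is over: take the test plug out of the quick coupling on the control unit by pushing the coupling's sprung sleeve fully back, pulling the plug out and letting the sleeve snap forward again, then stand the plug in the hole of the aluminium holder block and let go. Handle it gently: never press on the coupling or pull on the locked plug with more than about 20 N, set the plug down softly, and leave the jar, the screwdriver and the loose connector where they are.

Things in the scene. Friction and masses are not known exactly. Their poses are not given: they have to be found in the camera images.
- plug: Test plug (nipple), round, upright in the coupling at the start, 68 mm long, about 110 g. Origin at the centre of its lower end, z along its axis to the upper end. Steel tail of diameter 18 mm from z = 0 to 12 mm (lower rim bevelled), neck of diameter 9 mm from 12 to 22 mm, brass grip body of diameter 18 mm from 22 to 68 mm.
- coupling: Upright quick coupling on the control unit (box 150 x 130 mm, about 50 mm high). Origin on its axis, 22 mm under the seated plug's lower end; z up. Its bore holds the plug's tail, z = 22 to 44 mm. Its foot is a stiff telescopic bush: pressed with more than about 9 N, all sinks, plug too, by 0.5 to 16.5 mm to a solid stop. The travel left is not measured, varies, and does not come back by itself.
- sleeve (a joint): How far the sleeve is pushed back (down), in m: 0 forward, 0.010 fully back. Spring: 5 N at 0, 12 N at 0.010, then its stop. Dogs inside hold the plug's neck until about 0.008. The sleeve follows the fingers up as the plug is lifted, so it must be fully back when the pull starts; after 2 mm of lift the dogs only rub on the tail (a few N); 18 mm up it is free and the sleeve snaps forward.
- sleeve_rim (a point): Centre of the sleeve's flat upper end: a steel ring, outer diameter 47 mm, inner 24 mm, around the plug; 58 mm above the coupling's origin when forward, with 32 mm of plug above it. Fingertips 28 mm apart astride the plug can push it down, then close on the plug without letting it up. The ring sits on rubber: above 12.5 N it gives 1 mm per 8 N.
- holder: Aluminium holder block, 70 x 70 x 30 mm, fixed on the table. Origin at the centre of its underside, z up. In the middle of its top is one round hole of diameter 23 mm, 18 mm deep (floor at z = 12 mm), with a bevelled mouth. The plug stands in it tail down.
- jar: Bystander: small amber jar, diameter 46 mm, 58 mm high; origin under its centre.
- driver: Bystander: screwdriver lying on the table, 160 mm long; origin under its middle.
- header: Bystander: loose black connector, 36 x 60 x 30 mm; origin under its centre.
There are look-alikes about, which are no part of the job. What is shaped like the plug but orange or pink is not meant. What is meant by the holder is not brown, and is the smaller of those in its own colour.

How it is judged (in metres and radians):
On the way, in this order (a step that is already met when the one before it is completed fails the run):
1. the sleeve is pushed fully back while the plug is still in the coupling (value of joint sleeve above 0.0088 m and z of plug in the frame of coupling below 0.026 m), for 0.1 s.
2. the plug is out of the coupling and the sleeve has snapped forward (z of plug in the frame of coupling above 0.045 m and value of joint sleeve below 0.0015 m), for 0.1 s.
At the end, for the whole second after the job is handed in: The plug stands released and at rest in the holder's hole, its lower end on the floor of the hole (within 2.5 mm in height, 6 mm sideways, tilted less than 0.25 rad), and the coupling's sleeve is forward (within 1.5 mm) (horizontal distance between plug and holder below 0.006 m and z of plug in the frame of holder below 0.0145 m and angle between plug's own z axis and vertical below 0.25 rad and linear speed of plug below 0.02 m/s and value of joint sleeve below 0.0015 m and contact force between the fingers and plug below 0.1 N); the robot touches nothing.
It fails at once if the coupling is pressed with more than 22 N (contact force between any of the fingers, the arm and coupling above 22 N).
It fails at once if the plug is pulled or levered against the coupling with more than 22 N (contact force between plug and coupling above 22 N).
It fails at once if the plug is pushed against the holder with more than 40 N (contact force between plug and holder above 40 N).
It fails at once if a bystander is moved by more than 20 mm (distance of any of jar, driver, header from where it was at the start of the episode above 0.02 m).
It also fails if it takes over 50 s, if anything falls off the work surface, if the arm or the gripper's body presses on something with over 40 N, if the wrist force passes 120 N, or if a joint passes its speed limit or range.

ROBOT

A 6-joint arm with a two-finger parallel gripper is mounted at the origin on the work surface. World frame = base frame: x ahead of the robot, y to its left, z up, the work surface at z = 0. Lengths are in m, angles in degrees, forces in N, time in s.
With the tool pointing down it reaches from about 0.4 to 0.825 m from the base axis. Payload 7 kg.
Tool frame: the origin (TCP) lies midway between the tips of the shut fingers; the grasp point (between the pads) lies 19 mm behind it; z points along the fingers, y is the line along which they close (so a half turn about z gives the same grasp; the last joint's range is limited). The gripper opens to 88 mm and grips with 3 to 60 N. Pads are 19 mm wide; open, the fingers measure 130 mm over their backs; the gripper's body (78 mm by 193 mm) begins 47 mm behind the grasp point.
Start: joints at [87.382, 20.546, 0.682, 0, -70.136, -16.507], TCP at [0.221, 0.638, 0.227] pointing down, gripper open.
Joint ranges: [-176.03, 176.03], [-82.01, 121.73], [-58.28, 71.71], [-173.87, 95.51], [-174.79, -0.11], [-173.66, 173.66]. Speed limits (degrees/s): [136.94, 136.94, 172.46, 180, 180, 180].

INTERFACE

Orientations are given as [roll, pitch, yaw] about the fixed x, y, z axes, in that order (R = Rz(yaw) Ry(pitch) Rx(roll)).
In Python, from plant import r gives the robot as it stands. The module is installed in compiled form; this text tells all that it offers.
- The arm moves only by the tool play_rows, never from a script. Its argument "rows" is a list of rows, each an object with "slide": the shift along the tool's x, y, z as a fraction of full scale, a list of three; "delta_rot": the turn, a rotation vector about the tool's x, y, z as a fraction of full scale, a list of three; "fingers": the opening, from -1 (shut) to 1 (fully open). In form: [{"slide": [x, y, z], "delta_rot": [rx, ry, rz], "fingers": fingers}, ...]. A call has 1 to 8 rows; each row shifts and turns the commanded pose from where the row before left it, along the tool's axes as they then stand; what a row does not reach is not made up. Full scale, the value 1, is 0.15 m for a shift and 0.08 rad for a turn. A row lasts 1/8 s, in which the tool goes at most 62.5 mm and 10.7 degrees, less where a joint would pass 70% of its speed; a pose out of reach is approached as far as the arm can. A call with a number of a shift or a turn outside -1 to 1 is refused whole. A call with a gripper value outside its range is refused whole. The fingers move at their own pace and stop on an object; "squeeze" is the grip in N (left out, the last holds). Time passes only in rows, so rows that do not move let the fingers close. It gives the time, the measured TCP pose, the force, the opening and the grip force at its end, in the units of the state.
- r.get_state(): the state, without advancing time (a new reading comes with each control period).
- r.capture(name): name is "side" or "top"; returns a dict with "image" (420x560x3 uint8, blue, green, red), "fx", "fy", "cx", "cy" (pixels), "distortion" ([k1, k2, p1, p2, k3] as OpenCV has them; the pictures are not rectified), "R" (3x3) and "t" (3): a world point X has camera coordinates R X + t. Camera axes: x right, y down, z forward; pixel columns grow to the right and rows downward; lengths in m; the calibration is good to about 2 mm. A picture is of the moment at which its call begins. There is no depth.
- r.close_job(): hands the job in; it is judged then, once.
The state is a dict: "time_s": time; "joints": joint angles; "qd": joint speeds; "joint_torque": joint torques, N m; "tcp_pos": TCP position; "eef_rot": TCP orientation; "contact_force": force on the tool from outside, world axes, zero at the start; "moment": the same for the moment, N m; "gripper_width": finger opening in m; "gripper_force": force on a finger pad.
Only numpy, scipy, OpenCV 4.12 (cv2) and the standard library are available. Lean on these libraries where they do the work, as an engineer would, in place of code of your own. Each camera call takes 0.05 s, during which the arm holds its last target. There are 200 camera calls.

## Working session

There is one attempt and no reset: what is moved stays moved. The work goes in short steps, Python scripts to look and compute and a tool call to move; the robot and the scene stay as the last step left them, time stands still between calls to the robot, and variables do not carry over. Pictures are saved under pics/ and viewed, at most 10 in all, crops included, and the job is handed in when it is done.

Besides the shell and the picture viewer there is one more tool, called after ">>>" in YAML: its name, and indented under it one key for each argument. play_rows: Moves the arm, as the interface text tells. Shift numbers are shares of 0.15 m and turn numbers shares of 0.08 rad, none past 1 either way. Its arguments: {"type":"object","properties":{"rows":{"type":"array"},"squeeze":{"type":"number"}},"required":["rows"]}

```bash
mkdir -p pics
cat > h.py <<'E'
import numpy as np, cv2, pickle
from plant import r
def cap(n,f):
    c=r.capture(n); cv2.imwrite(f'pics/{f}.png',c['image']); pickle.dump(c,open(f'{f}.pkl','wb')); return c
def ld(f): return pickle.load(open(f'{f}.pkl','rb'))
def K(c): return np.array([[c['fx'],0,c['cx']],[0,c['fy'],c['cy']],[0,0,1.]])
def ray(c,p):
    u=cv2.undistortPoints(np.array([[p]],float),K(c),np.array(c['distortion'],float))[0,0]
    R=np.array(c['R']);t=np.array(c['t'])
    return -R.T@t, R.T@np.array([u[0],u[1],1])
def atz(c,p,z):
    o,d=ray(c,p); return o+d*(z-o[2])/d[2]
def tri(c1,p1,c2,p2):
    o1,d1=ray(c1,p1);o2,d2=ray(c2,p2); s=np.linalg.lstsq(np.c_[d1,-d2],o2-o1,rcond=None)[0]
    a=o1+d1*s[0];b=o2+d2*s[1]; return (a+b)/2,np.linalg.norm(a-b)
def proj(c,X):
    return cv2.projectPoints(np.array(X,float).reshape(-1,3),cv2.Rodrigues(np.array(c['R'],float))[0],np.array(c['t'],float),K(c),np.array(c['distortion'],float))[0][:,0]
def crop(c,x0,y0,w,h,s,f): cv2.imwrite(f'pics/{f}.png',cv2.resize(c['image'][y0:y0+h,x0:x0+w],None,fx=s,fy=s,interpolation=cv2.INTER_CUBIC))
E
python3 - <<'E'
from h import *
for n in('side','top'):
    c=cap(n,n+'0'); print(n,c['fx'],-np.array(c['R']).T@c['t'],np.array(c['R'])[2])
print(r.get_state())
E
```

```text
side 472.1738691448389 [0.35218128 0.71466884 0.58560771] [ 0.26063122 -0.81085017 -0.52401657]
top 410.6075903083039 [ 0.49781094 -0.03981272  0.87081875] [ 0.12686282  0.01527966 -0.99180258]
{'time_s': 0.1, 'joints': array([ 8.73810094e+01,  2.05884640e+01,  6.39444717e-01, -1.82246753e-02,
       -7.01361110e+01, -1.65053016e+01]), 'qd': array([ 0.00763767, -0.17455855,  0.14036645,  0.03869335,  0.00081658,
        0.0489721 ]), 'joint_torque': array([-1.19418033e-03, -5.84162235e+01,  2.93755746e+01,  7.01562345e+00,
        1.02669076e-02, -4.25422479e-05]), 'tcp_pos': array([0.22103954, 0.63731995, 0.22570526]), 'eef_rot': array([ 1.79913510e+02, -7.76089234e-03, -1.91304917e+01]), 'contact_force': array([-0.14680917, -0.11839377, -0.73106802]), 'moment': array([-0.00504767,  0.04226569, -0.01914701]), 'gripper_force': 0.0, 'gripper_width': 0.087810669434089}
```

View pics/side0.png

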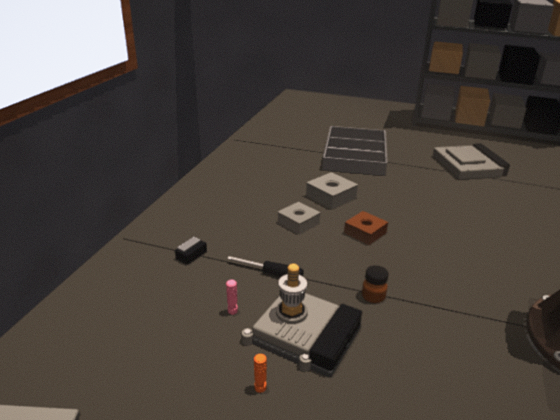

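View pics/top0.png

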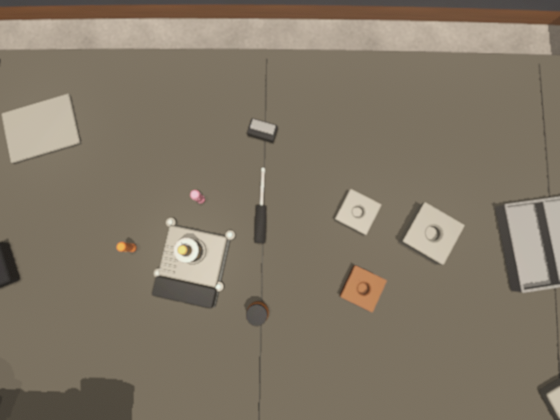

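The side view shows the brass plug in the coupling at about (293,268), and the top view has it at (184,250). 
- **Plug look-alikes:** pink at side (232,297), orange at side (260,372). 
- **Holder candidates:** small grey at side (299,216) / top (358,212), large grey at side (331,190) / top (432,233), brown at side (366,227) / top (363,288). 

I choose the brass plug and the small grey block, and will check both in a close crop.

Run:
```python
from h import *
s=ld('side0')['image'];t=ld('top0')['image']
f=lambda im,x,y,w,h,k:cv2.resize(im[y:y+h,x:x+w],None,fx=k,fy=k,interpolation=cv2.INTER_CUBIC)
a=np.hstack([f(s,260,255,66,50,6),f(t,155,225,66,50,6)])
b=np.hstack([f(s,270,195,66,50,6),f(t,325,188,66,50,6)])
cv2.imwrite('pics/c0.png',np.vstack([a,b]))
```

```text
(no output)
```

View pics/c0.png

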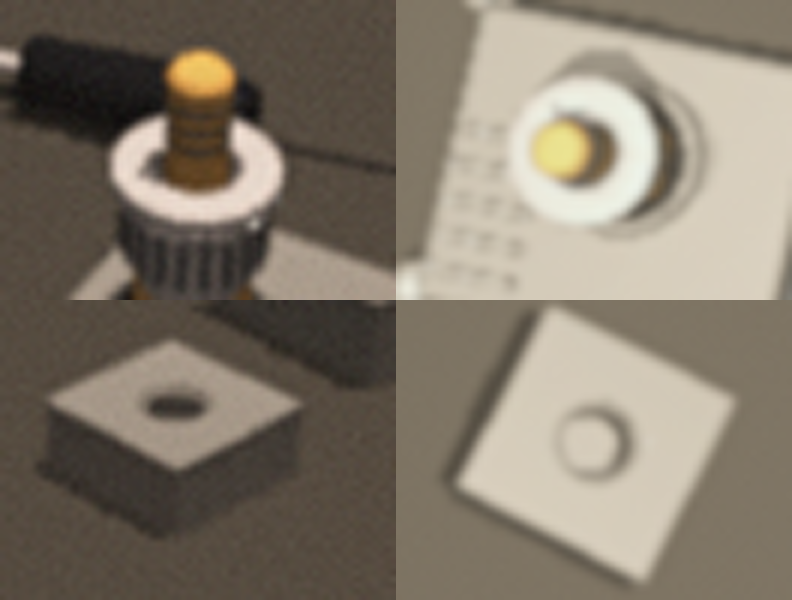

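Run:
```python
from h import *
s=ld('side0');t=ld('top0')
def S(x,y,x0,y0):return ((x+.5)/6-.5+x0,(y+.5)/6-.5+y0)
for n,a,b in (('plugtop',S(202,73,260,255),S(164,151,155,225)),('rim',S(197,166,260,255),S(188,152,155,225)),('holdtop',S(175,104,270,195),S(201,145,325,188))):
    print(n,*tri(s,a,t,b), atz(t,b,.03))
sc=[(172,40),(302,105),(178,170),(47,102)];tc=[(156,6),(341,102),(247,286),(59,186)]
P=[atz(t,S(x,y,325,188),.03) for x,y in tc];print(P,[np.linalg.norm(P[i]-P[i-1]) for i in range(4)])
for n,a,b in (('jar',(376,274),(257,314)),('drv handle',(285,270),(260,224)),('hdr',(190,247),(262,128)),('plugpink',(231,283),(196,194))): print(n,*tri(s,a,t,b))
```

```text
plugtop [0.51380646 0.13855644 0.13190071] 0.0010477860680822876 [0.51543107 0.16301481 0.03      ]
rim [0.5142354  0.13856524 0.10039357] 0.000920770230955768 [0.51524602 0.15474706 0.03      ]
holdtop [ 0.6003045  -0.19770322  0.02838453] 0.001257999882193351 [ 0.5994914  -0.19752855  0.03      ]
[array([ 0.64766532, -0.18237955,  0.03      ]), array([ 0.61514311, -0.245901  ,  0.03      ]), array([ 0.55131833, -0.21284862,  0.03      ]), array([ 0.58459139, -0.14875619,  0.03      ])] [np.float64(0.07147622523539567), np.float64(0.07136293923393681), np.float64(0.07187533533413783), np.float64(0.0722145089453186)]
jar [0.39283444 0.00507493 0.05049735] 0.0007264171184139068
drv handle [0.57062887 0.00444976 0.01378348] 0.003639546775281087
hdr [0.77793859 0.00462075 0.01998832] 0.0012819622745689969
plugpink [0.62667478 0.13191956 0.06282631] 0.0008947258575470696
```

The crop confirms both choices: brass plug standing in the steel ring, and the small grey block, whose sides measure about 71 mm. The plug axis is at about (0.514, 0.139), with the rim at z 0.100 and the plug top at 0.132, 32 mm apart as specified. The holder hole is at (0.600, -0.198). Next I move above the plug.

>>> play_rows:
  rows:
    - {"slide": [0.1835, 0.1564, 0], "delta_rot": [0, 0, 0], "fingers": -0.364}
    - {"slide": [0.1835, 0.1564, 0], "delta_rot": [0, 0, 0], "fingers": -0.364}
    - {"slide": [0.1835, 0.1564, 0], "delta_rot": [0, 0, 0], "fingers": -0.364}
    - {"slide": [0.1835, 0.1564, 0], "delta_rot": [0, 0, 0], "fingers": -0.364}
    - {"slide": [0.1835, 0.1564, 0], "delta_rot": [0, 0, 0], "fingers": -0.364}
    - {"slide": [0.1835, 0.1564, 0], "delta_rot": [0, 0, 0], "fingers": -0.364}
    - {"slide": [0.1835, 0.1564, 0], "delta_rot": [0, 0, 0], "fingers": -0.364}
    - {"slide": [0.1835, 0.1564, 0], "delta_rot": [0, 0, 0], "fingers": -0.364}
  squeeze: 5

```text
time_s: 1.1
tcp_pos: [0.368, 0.387, 0.2263]
eef_rot: [180.0, 0.0, -19.1]
contact_force: [1.1, 0.5, 0.2]
gripper_width: 0.0278
gripper_force: 0.0
```

>>> play_rows:
  rows:
    - {"slide": [0.1835, 0.1564, 0], "delta_rot": [0, 0, 0], "fingers": -0.364}
    - {"slide": [0.1835, 0.1564, 0], "delta_rot": [0, 0, 0], "fingers": -0.364}
    - {"slide": [0.1835, 0.1564, 0], "delta_rot": [0, 0, 0], "fingers": -0.364}
    - {"slide": [0.1835, 0.1564, 0], "delta_rot": [0, 0, 0], "fingers": -0.364}
    - {"slide": [0.1835, 0.1564, 0], "delta_rot": [0, 0, 0], "fingers": -0.364}
    - {"slide": [0.1835, 0.1564, 0], "delta_rot": [0, 0, 0], "fingers": -0.364}
    - {"slide": [0.1835, 0.1564, 0], "delta_rot": [0, 0, 0], "fingers": -0.364}
    - {"slide": [0.1835, 0.1564, 0], "delta_rot": [0, 0, 0], "fingers": -0.364}

```text
time_s: 2.1
tcp_pos: [0.5145, 0.1376, 0.2263]
eef_rot: [180.0, 0.0, -19.1]
contact_force: [0.3, -0.2, 0.4]
gripper_width: 0.0279
gripper_force: 0.0
```

>>> play_rows:
  rows:
    - {"slide": [0, 0, 0.2], "delta_rot": [0, 0, 0], "fingers": -0.364}
    - {"slide": [0, 0, 0.2], "delta_rot": [0, 0, 0], "fingers": -0.364}
    - {"slide": [0, 0, 0], "delta_rot": [0, 0, 0], "fingers": -0.364}
    - {"slide": [0, 0, 0], "delta_rot": [0, 0, 0], "fingers": -0.364}

```text
time_s: 2.6
tcp_pos: [0.5148, 0.1391, 0.1675]
eef_rot: [-180.0, -0.0, -19.1]
contact_force: [0.6, -0.1, 1.2]
gripper_width: 0.0278
gripper_force: 0.0
```

Run:
```python
from h import *
c=cap('side','side1'); p=r.get_state()['tcp_pos'];print(p,proj(c,[p,[.5138,.1386,.132],[.5142,.1386,.1]]))
crop(c,240,190,110,110,5.4,'c1')
```

```text
[0.51499392 0.13924217 0.16788774] [[293.45850322 248.24009298]
 [293.57601509 266.76052679]
 [292.70566202 282.49510661]]
```

View pics/c1.png

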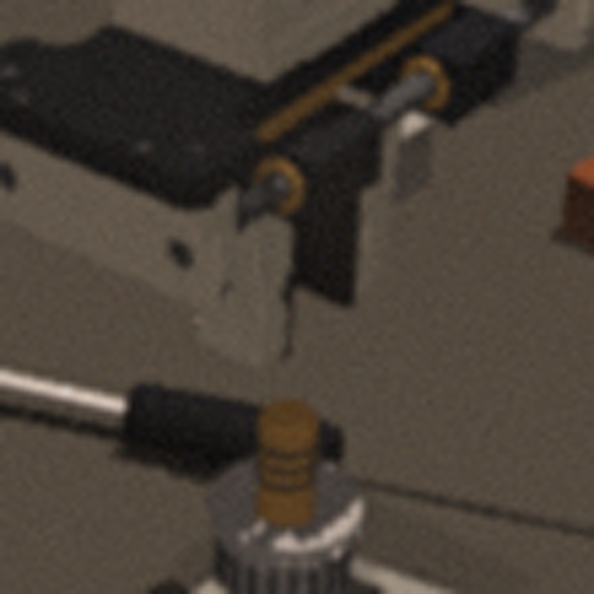

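The crop shows the open fingertips (crop midpoint about (285,325), roughly (293,250) in the full picture) directly above the plug top at crop (288,415). This agrees with the projection, so I go down.

>>> play_rows:
  rows:
    - {"slide": [-0.005, 0, 0.1], "delta_rot": [0, 0, 0], "fingers": -0.364}
    - {"slide": [0, 0, 0.1], "delta_rot": [0, 0, 0], "fingers": -0.364}
    - {"slide": [0, 0, 0.1], "delta_rot": [0, 0, 0], "fingers": -0.364}
    - {"slide": [0, 0, 0.1], "delta_rot": [0, 0, 0], "fingers": -0.364}
    - {"slide": [0, 0, 0], "delta_rot": [0, 0, 0], "fingers": -0.364}

```text
time_s: 3.28
tcp_pos: [0.5127, 0.1385, 0.1049]
eef_rot: [179.9, 0.1, -19.1]
contact_force: [0.1, 0.1, 0.7]
gripper_width: 0.0276
gripper_force: 0.0
```

>>> play_rows:
  rows:
    - {"slide": [0, 0, 0.013], "delta_rot": [0, 0, 0], "fingers": -0.364}
    - {"slide": [0, 0, 0.013], "delta_rot": [0, 0, 0], "fingers": -0.364}
    - {"slide": [0, 0, 0.013], "delta_rot": [0, 0, 0], "fingers": -0.364}
    - {"slide": [0, 0, 0.013], "delta_rot": [0, 0, 0], "fingers": -0.364}
    - {"slide": [0, 0, 0], "delta_rot": [0, 0, 0], "fingers": -0.364}

```text
time_s: 3.9
tcp_pos: [0.514, 0.1392, 0.0994]
eef_rot: [-180.0, -0.0, -19.1]
contact_force: [-0.9, -0.5, 4.8]
gripper_width: 0.0279
gripper_force: 2.7
```

>>> play_rows:
  rows:
    - {"slide": [0, 0, 0.006], "delta_rot": [0, 0, 0], "fingers": -0.364}
    - {"slide": [0, 0, 0.006], "delta_rot": [0, 0, 0], "fingers": -0.364}
    - {"slide": [0, 0, 0.006], "delta_rot": [0, 0, 0], "fingers": -0.364}
    - {"slide": [0, 0, 0], "delta_rot": [0, 0, 0], "fingers": -0.364}

```text
time_s: 4.4
tcp_pos: [0.514, 0.1392, 0.0967]
eef_rot: [-180.0, -0.0, -19.1]
contact_force: [-1.2, 0.1, 5.4]
gripper_width: 0.0276
gripper_force: 2.7
```

>>> play_rows:
  rows:
    - {"slide": [0, 0, 0.006], "delta_rot": [0, 0, 0], "fingers": -0.364}
    - {"slide": [0, 0, 0.006], "delta_rot": [0, 0, 0], "fingers": -0.364}
    - {"slide": [0, 0, 0.006], "delta_rot": [0, 0, 0], "fingers": -0.364}
    - {"slide": [0, 0, 0], "delta_rot": [0, 0, 0], "fingers": -0.364}

```text
time_s: 4.9
tcp_pos: [0.514, 0.1392, 0.094]
eef_rot: [-180.0, -0.0, -19.1]
contact_force: [-1.8, 0.3, 5.1]
gripper_width: 0.028
gripper_force: 2.7
```

>>> play_rows:
  rows:
    - {"slide": [0, 0, 0.006], "delta_rot": [0, 0, 0], "fingers": -0.364}
    - {"slide": [0, 0, 0.006], "delta_rot": [0, 0, 0], "fingers": -0.364}
    - {"slide": [0, 0, 0], "delta_rot": [0, 0, 0], "fingers": -0.364}
    - {"slide": [0, 0, 0], "delta_rot": [0, 0, 0], "fingers": -0.364}

```text
time_s: 5.4
tcp_pos: [0.514, 0.1392, 0.0923]
eef_rot: [-180.0, -0.1, -19.1]
contact_force: [-1.6, 0.1, 5.2]
gripper_width: 0.028
gripper_force: 2.7
```

Run:
```python
from h import *
c=cap('side','side2'); s=r.get_state();print(s['tcp_pos'],s['contact_force'],s['moment'])
a=ld('side0')['image'][250:330,250:350];b=c['image'][250:330,250:350]
cv2.imwrite('pics/c2.png',cv2.resize(np.hstack([a,b]),None,fx=4,fy=4,interpolation=cv2.INTER_CUBIC))
```

```text
[0.51398358 0.13922618 0.09227496] [-1.46545913 -0.50483546  5.07457708] [-0.05314523  0.56119517 -0.01003855]
```

View pics/c2.png

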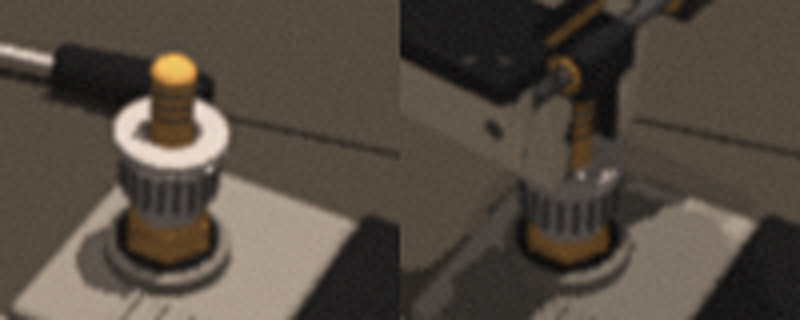

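The sleeve has gone down about 7 mm at a steady force, and the plug looks to have sunk with it (its ridges moved from crop y≈105 to ≈120), so the bush is sinking. I keep going in small steps and watch the force.

>>> play_rows:
  rows:
    - {"slide": [0, 0, 0.006], "delta_rot": [0, 0, 0], "fingers": -0.364}
    - {"slide": [0, 0, 0.006], "delta_rot": [0, 0, 0], "fingers": -0.364}
    - {"slide": [0, 0, 0], "delta_rot": [0, 0, 0], "fingers": -0.364}

```text
time_s: 5.82
tcp_pos: [0.514, 0.1392, 0.0904]
eef_rot: [-180.0, -0.1, -19.1]
contact_force: [-1.1, 0.6, 6.0]
gripper_width: 0.0279
gripper_force: 2.7
```

>>> play_rows:
  rows:
    - {"slide": [0, 0, 0.006], "delta_rot": [0, 0, 0], "fingers": -0.364}
    - {"slide": [0, 0, 0.006], "delta_rot": [0, 0, 0], "fingers": -0.364}
    - {"slide": [0, 0, 0], "delta_rot": [0, 0, 0], "fingers": -0.364}

```text
time_s: 6.2
tcp_pos: [0.514, 0.1392, 0.0887]
eef_rot: [-180.0, -0.1, -19.1]
contact_force: [-1.4, -0.5, 7.8]
gripper_width: 0.0282
gripper_force: 3.1
```

>>> play_rows:
  rows:
    - {"slide": [0, 0, 0.006], "delta_rot": [0, 0, 0], "fingers": -0.364}
    - {"slide": [0, 0, 0.006], "delta_rot": [0, 0, 0], "fingers": -0.364}
    - {"slide": [0, 0, 0], "delta_rot": [0, 0, 0], "fingers": -0.364}

```text
time_s: 6.58
tcp_pos: [0.514, 0.1392, 0.087]
eef_rot: [-180.0, -0.1, -19.1]
contact_force: [-1.8, -0.3, 7.0]
gripper_width: 0.0278
gripper_force: 3.7
```

>>> play_rows:
  rows:
    - {"slide": [0, 0, 0.006], "delta_rot": [0, 0, 0], "fingers": -0.364}
    - {"slide": [0, 0, 0.006], "delta_rot": [0, 0, 0], "fingers": -0.364}
    - {"slide": [0, 0, 0], "delta_rot": [0, 0, 0], "fingers": -0.364}

```text
time_s: 6.95
tcp_pos: [0.5141, 0.1392, 0.0853]
eef_rot: [-179.9, -0.1, -19.1]
contact_force: [-2.0, -0.4, 9.4]
gripper_width: 0.0281
gripper_force: 4.3
```

>>> play_rows:
  rows:
    - {"slide": [0, 0, 0.006], "delta_rot": [0, 0, 0], "fingers": -0.364}
    - {"slide": [0, 0, 0.006], "delta_rot": [0, 0, 0], "fingers": -0.364}
    - {"slide": [0, 0, 0], "delta_rot": [0, 0, 0], "fingers": -0.364}

```text
time_s: 7.32
tcp_pos: [0.5141, 0.1392, 0.0837]
eef_rot: [-180.0, -0.1, -19.1]
contact_force: [-2.5, 0.0, 10.7]
gripper_width: 0.0277
gripper_force: 4.9
```

>>> play_rows:
  rows:
    - {"slide": [0, 0, 0.005], "delta_rot": [0, 0, 0], "fingers": -0.364}
    - {"slide": [0, 0, 0.005], "delta_rot": [0, 0, 0], "fingers": -0.364}
    - {"slide": [0, 0, 0], "delta_rot": [0, 0, 0], "fingers": -0.364}

```text
time_s: 7.7
tcp_pos: [0.5141, 0.1392, 0.0822]
eef_rot: [-180.0, -0.1, -19.1]
contact_force: [-2.4, -0.2, 10.2]
gripper_width: 0.0275
gripper_force: 5.3
```

>>> play_rows:
  rows:
    - {"slide": [0, 0, 0.004], "delta_rot": [0, 0, 0], "fingers": -0.364}
    - {"slide": [0, 0, 0.003], "delta_rot": [0, 0, 0], "fingers": -0.364}
    - {"slide": [0, 0, 0], "delta_rot": [0, 0, 0], "fingers": -0.364}

```text
time_s: 8.07
tcp_pos: [0.5141, 0.1392, 0.0815]
eef_rot: [-179.9, -0.1, -19.1]
contact_force: [-3.9, -0.0, 13.0]
gripper_width: 0.0279
gripper_force: 6.6
```

>>> play_rows:
  rows:
    - {"slide": [0, 0, 0.003], "delta_rot": [0, 0, 0], "fingers": -0.364}
    - {"slide": [0, 0, 0], "delta_rot": [0, 0, 0], "fingers": -0.364}

```text
time_s: 8.32
tcp_pos: [0.5142, 0.1392, 0.0813]
eef_rot: [-179.9, -0.1, -19.1]
contact_force: [-4.9, -0.5, 15.4]
gripper_width: 0.0277
gripper_force: 7.5
```

>>> play_rows:
  rows:
    - {"slide": [0, 0, 0.003], "delta_rot": [0, 0, 0], "fingers": -0.364}
    - {"slide": [0, 0, 0], "delta_rot": [0, 0, 0], "fingers": -0.364}

```text
time_s: 8.57
tcp_pos: [0.5142, 0.1392, 0.081]
eef_rot: [-179.9, -0.1, -19.1]
contact_force: [-5.9, -0.4, 17.2]
gripper_width: 0.028
gripper_force: 8.4
```

>>> play_rows:
  rows:
    - {"slide": [-0.003, 0, -0.001], "delta_rot": [0, 0, 0], "fingers": -0.364}
    - {"slide": [0, 0, 0], "delta_rot": [0, 0, 0], "fingers": -0.364}

```text
time_s: 8.82
tcp_pos: [0.5141, 0.1393, 0.0812]
eef_rot: [-179.9, -0.1, -19.1]
contact_force: [-3.6, -1.5, 15.9]
gripper_width: 0.0281
gripper_force: 7.7
```

>>> play_rows:
  rows:
    - {"slide": [0, 0, 0], "delta_rot": [0, 0, 0], "fingers": -1}
    - {"slide": [0, 0, 0], "delta_rot": [0, 0, 0], "fingers": -1}
  squeeze: 4

```text
time_s: 9.07
tcp_pos: [0.5141, 0.1393, 0.0812]
eef_rot: [-179.9, -0.1, -19.1]
contact_force: [-4.0, -2.5, 15.6]
gripper_width: 0.0277
gripper_force: 7.8
```

>>> play_rows:
  rows:
    - {"slide": [0, 0, 0], "delta_rot": [0, 0, 0], "fingers": -1}
    - {"slide": [0, 0, 0], "delta_rot": [0, 0, 0], "fingers": -1}
    - {"slide": [0, 0, 0], "delta_rot": [0, 0, 0], "fingers": -1}
  squeeze: 10

```text
time_s: 9.45
tcp_pos: [0.5142, 0.139, 0.0812]
eef_rot: [-180.0, -0.1, -19.1]
contact_force: [-1.7, -2.4, 16.4]
gripper_width: 0.018
gripper_force: 14.3
```

>>> play_rows:
  rows:
    - {"slide": [0, 0, 0], "delta_rot": [0, 0, 0], "fingers": -1}
    - {"slide": [0, 0, 0], "delta_rot": [0, 0, 0], "fingers": -1}
  squeeze: 28

```text
time_s: 9.7
tcp_pos: [0.5142, 0.139, 0.0812]
eef_rot: [-179.9, -0.1, -19.1]
contact_force: [-1.9, -2.8, 14.9]
gripper_width: 0.0176
gripper_force: 30.6
```

>>> play_rows:
  rows:
    - {"slide": [0, 0, -0.006], "delta_rot": [0, 0, 0], "fingers": -1}
    - {"slide": [0, 0, -0.006], "delta_rot": [0, 0, 0], "fingers": -1}

```text
time_s: 9.95
tcp_pos: [0.5141, 0.139, 0.0825]
eef_rot: [-180.0, -0.1, -19.1]
contact_force: [-0.7, -2.3, 9.6]
gripper_width: 0.0179
gripper_force: 28.7
```

>>> play_rows:
  rows:
    - {"slide": [0, 0, -0.006], "delta_rot": [0, 0, 0], "fingers": -1}
    - {"slide": [0, 0, -0.006], "delta_rot": [0, 0, 0], "fingers": -1}

```text
time_s: 10.2
tcp_pos: [0.514, 0.1391, 0.0841]
eef_rot: [-180.0, -0.1, -19.1]
contact_force: [0.8, -2.3, 6.2]
gripper_width: 0.0173
gripper_force: 28.6
```

>>> play_rows:
  rows:
    - {"slide": [0, 0, -0.01], "delta_rot": [0, 0, 0], "fingers": -1}
    - {"slide": [0, 0, -0.01], "delta_rot": [0, 0, 0], "fingers": -1}
    - {"slide": [0, 0, -0.01], "delta_rot": [0, 0, 0], "fingers": -1}

```text
time_s: 10.58
tcp_pos: [0.5136, 0.1394, 0.0871]
eef_rot: [-180.0, -0.0, -19.1]
contact_force: [6.1, -1.3, -6.3]
gripper_width: 0.0173
gripper_force: 28.0
```

>>> play_rows:
  rows:
    - {"slide": [0, 0, 0], "delta_rot": [0, 0, 0], "fingers": -1}

```text
time_s: 10.7
tcp_pos: [0.5137, 0.1394, 0.0873]
eef_rot: [-180.0, -0.0, -19.1]
contact_force: [4.6, -0.0, -3.7]
gripper_width: 0.018
gripper_force: 28.0
```

Run:
```python
from h import *
c=cap('side','side3'); s=r.get_state();print(s['tcp_pos'],s['contact_force'],s['moment'])
a=ld('side2')['image'][250:330,250:350];b=c['image'][250:330,250:350]
cv2.imwrite('pics/c3.png',cv2.resize(np.hstack([a,b]),None,fx=4,fy=4,interpolation=cv2.INTER_CUBIC))
```

```text
[0.51365157 0.1393772  0.08736408] [ 4.72943166  0.33278634 -2.98862176] [-0.36428435 -1.90784021  0.02224735]
```

View pics/c3.png

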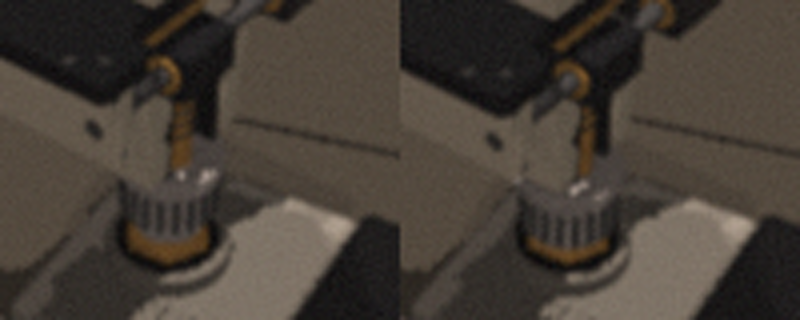

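>>> play_rows:
  rows:
    - {"slide": [0.003, 0, 0], "delta_rot": [0, 0, 0], "fingers": -1}
    - {"slide": [0, 0, 0], "delta_rot": [0, 0, 0], "fingers": -1}

```text
time_s: 11.0
tcp_pos: [0.5137, 0.1393, 0.0874]
eef_rot: [-180.0, -0.0, -19.1]
contact_force: [3.2, 0.8, -2.9]
gripper_width: 0.0171
gripper_force: 28.0
```

>>> play_rows:
  rows:
    - {"slide": [0.002, 0, -0.004], "delta_rot": [0, 0, 0], "fingers": -1}
    - {"slide": [0, 0, 0], "delta_rot": [0, 0, 0], "fingers": -1}

```text
time_s: 11.25
tcp_pos: [0.5138, 0.1391, 0.0879]
eef_rot: [-180.0, 0.0, -19.1]
contact_force: [4.1, 0.8, -4.2]
gripper_width: 0.0172
gripper_force: 28.0
```

>>> play_rows:
  rows:
    - {"slide": [0.002, 0, -0.004], "delta_rot": [0, 0, 0], "fingers": -1}
    - {"slide": [0, 0, 0], "delta_rot": [0, 0, 0], "fingers": -1}

```text
time_s: 11.5
tcp_pos: [0.5139, 0.139, 0.0885]
eef_rot: [-180.0, 0.0, -19.1]
contact_force: [2.8, 3.5, -5.3]
gripper_width: 0.0174
gripper_force: 28.0
```

>>> play_rows:
  rows:
    - {"slide": [0.001, 0, -0.004], "delta_rot": [0, 0, 0], "fingers": -1}
    - {"slide": [0, 0, 0], "delta_rot": [0, 0, 0], "fingers": -1}

```text
time_s: 11.75
tcp_pos: [0.5141, 0.1389, 0.0891]
eef_rot: [180.0, 0.0, -19.1]
contact_force: [1.9, 3.3, -5.0]
gripper_width: 0.0174
gripper_force: 28.0
```

Run:
```python
from h import *
c=cap('side','side4'); s=r.get_state();print(s['tcp_pos'],s['contact_force'],s['moment'])
f=lambda n,:cv2.resize(ld(n)['image'][255:305,280:312],None,fx=8,fy=8,interpolation=cv2.INTER_CUBIC)
im=np.hstack([f('side0'),f('side2'),f('side4')])
cv2.imwrite('pics/c4.png',np.clip(im.astype(float)*1.6,0,255).astype(np.uint8))
for z in(.0885+.042,.1224,.1164): print(z,proj(c,[.514,.139,z]))
```

```text
[0.51410269 0.13886919 0.0891504 ] [ 1.53527927  3.95602865 -5.00972427] [ 1.35498639 -0.61832813 -0.05072415]
0.1305 [[293.35090349 267.63571433]]
0.1224 [[293.18915485 271.69260495]]
0.1164 [[293.07046083 274.66738795]]
```

View pics/c4.png

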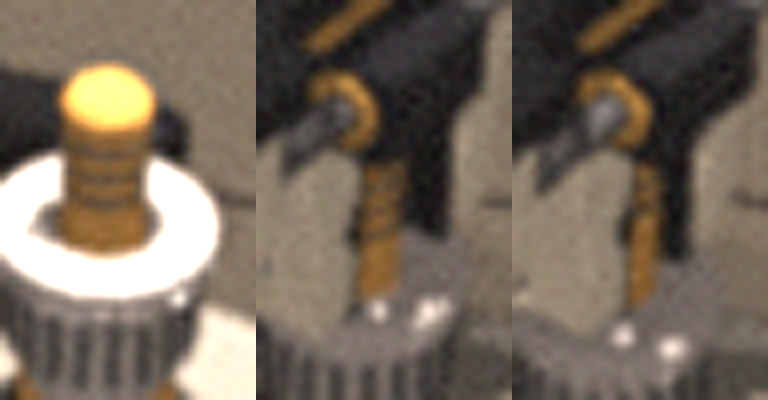

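The plug's lowest ridge is at crop y≈210 (right panel), up about 8 mm from where it was seated. That matches the TCP rise, so the plug is coming up with the fingers at a steady pull of about 5 N. I continue lifting.

>>> play_rows:
  rows:
    - {"slide": [0, -0.003, -0.006], "delta_rot": [0, 0, 0], "fingers": -1}
    - {"slide": [0, 0, -0.006], "delta_rot": [0, 0, 0], "fingers": -1}

```text
time_s: 12.05
tcp_pos: [0.5141, 0.139, 0.0908]
eef_rot: [180.0, 0.0, -19.1]
contact_force: [1.7, 1.7, -5.5]
gripper_width: 0.0173
gripper_force: 28.0
```

>>> play_rows:
  rows:
    - {"slide": [0, 0, -0.006], "delta_rot": [0, 0, 0], "fingers": -1}
    - {"slide": [0, 0, -0.006], "delta_rot": [0, 0, 0], "fingers": -1}

```text
time_s: 12.3
tcp_pos: [0.5142, 0.139, 0.0927]
eef_rot: [180.0, 0.0, -19.1]
contact_force: [0.3, 1.1, -5.2]
gripper_width: 0.0177
gripper_force: 28.0
```

>>> play_rows:
  rows:
    - {"slide": [0, 0, -0.006], "delta_rot": [0, 0, 0], "fingers": -1}
    - {"slide": [0, 0, -0.006], "delta_rot": [0, 0, 0], "fingers": -1}

```text
time_s: 12.55
tcp_pos: [0.5142, 0.139, 0.0945]
eef_rot: [180.0, 0.0, -19.1]
contact_force: [2.1, 2.3, -5.4]
gripper_width: 0.0177
gripper_force: 28.0
```

>>> play_rows:
  rows:
    - {"slide": [0, 0, -0.007], "delta_rot": [0, 0, 0], "fingers": -1}
    - {"slide": [0, 0, -0.007], "delta_rot": [0, 0, 0], "fingers": -1}
    - {"slide": [0, 0, -0.007], "delta_rot": [0, 0, 0], "fingers": -1}

```text
time_s: 12.92
tcp_pos: [0.5149, 0.1392, 0.0985]
eef_rot: [-180.0, -0.1, -19.1]
contact_force: [-0.9, 0.7, -1.0]
gripper_width: 0.0173
gripper_force: 28.0
```

>>> play_rows:
  rows:
    - {"slide": [0, 0, -0.007], "delta_rot": [0, 0, 0], "fingers": -1}
    - {"slide": [0, 0, -0.007], "delta_rot": [0, 0, 0], "fingers": -1}
    - {"slide": [0, 0, 0], "delta_rot": [0, 0, 0], "fingers": -1}

```text
time_s: 13.3
tcp_pos: [0.5144, 0.1392, 0.0999]
eef_rot: [180.0, -0.0, -19.1]
contact_force: [-0.4, 0.3, -1.2]
gripper_width: 0.0171
gripper_force: 28.0
```

>>> play_rows:
  rows:
    - {"slide": [0, 0, -0.1], "delta_rot": [0, 0, 0], "fingers": -1}
    - {"slide": [0, 0, -0.2], "delta_rot": [0, 0, 0], "fingers": -1}
    - {"slide": [0, 0, -0.17], "delta_rot": [0, 0, 0], "fingers": -1}
    - {"slide": [0, 0, 0], "delta_rot": [0, 0, 0], "fingers": -1}

```text
time_s: 13.8
tcp_pos: [0.5158, 0.1399, 0.1734]
eef_rot: [-179.8, -0.2, -19.1]
contact_force: [-0.3, 0.3, -1.5]
gripper_width: 0.0175
gripper_force: 28.0
```

>>> play_rows:
  rows:
    - {"slide": [0.1062, 0.1611, 0], "delta_rot": [0, 0, 0], "fingers": -1}
    - {"slide": [0.1062, 0.1611, 0], "delta_rot": [0, 0, 0], "fingers": -1}
    - {"slide": [0.1062, 0.1611, 0], "delta_rot": [0, 0, 0], "fingers": -1}
    - {"slide": [0.1062, 0.1611, 0], "delta_rot": [0, 0, 0], "fingers": -1}
    - {"slide": [0.1062, 0.1611, 0], "delta_rot": [0, 0, 0], "fingers": -1}
    - {"slide": [0.1062, 0.1611, 0], "delta_rot": [0, 0, 0], "fingers": -1}

```text
time_s: 14.55
tcp_pos: [0.5571, -0.0301, 0.1701]
eef_rot: [180.0, 0.0, -19.1]
contact_force: [0.3, 0.7, -1.2]
gripper_width: 0.017
gripper_force: 28.0
```

>>> play_rows:
  rows:
    - {"slide": [0.1062, 0.1611, 0], "delta_rot": [0, 0, 0], "fingers": -1}
    - {"slide": [0.1062, 0.1611, 0], "delta_rot": [0, 0, 0], "fingers": -1}
    - {"slide": [0.1062, 0.1611, 0], "delta_rot": [0, 0, 0], "fingers": -1}
    - {"slide": [0.1062, 0.1611, 0], "delta_rot": [0, 0, 0], "fingers": -1}
    - {"slide": [0.1062, 0.1611, 0], "delta_rot": [0, 0, 0], "fingers": -1}
    - {"slide": [0.1062, 0.1611, 0], "delta_rot": [0, 0, 0], "fingers": -1}

```text
time_s: 15.3
tcp_pos: [0.5998, -0.1983, 0.1699]
eef_rot: [180.0, 0.1, -19.1]
contact_force: [-0.3, 0.4, -1.0]
gripper_width: 0.0174
gripper_force: 28.0
```

>>> play_rows:
  rows:
    - {"slide": [0, 0, 0.2], "delta_rot": [0, 0, 0], "fingers": -1}
    - {"slide": [0, 0, 0.2], "delta_rot": [0, 0, 0], "fingers": -1}
    - {"slide": [0, 0, 0.06], "delta_rot": [0, 0, 0], "fingers": -1}
    - {"slide": [0, 0, 0], "delta_rot": [0, 0, 0], "fingers": -1}
    - {"slide": [0, 0, 0], "delta_rot": [0, 0, 0], "fingers": -1}

```text
time_s: 15.92
tcp_pos: [0.6009, -0.1974, 0.1026]
eef_rot: [-180.0, -0.1, -19.1]
contact_force: [1.1, -0.1, 0.0]
gripper_width: 0.0176
gripper_force: 28.0
```

Run:
```python
from h import *
c=cap('side','side5'); s=r.get_state();p=s['tcp_pos'];print(p,s['contact_force'])
print(proj(c,[p,p-[0,0,.026],[.5997,-.1975,.03]]))
f=lambda x,y,w,h:cv2.resize(c['image'][y:y+h,x:x+w],None,fx=6,fy=6,interpolation=cv2.INTER_CUBIC)
cv2.imwrite('pics/c5.png',np.hstack([f(262,165,66,80),f(260,250,66,80)]))
```

```text
[ 0.60088113 -0.19738257  0.10268427] [ 0.10834797  0.39304412 -0.78309438]
[[299.9779705  183.43217779]
 [299.53614256 193.65237095]
 [299.26984286 211.44036219]]
```

View pics/c5.png

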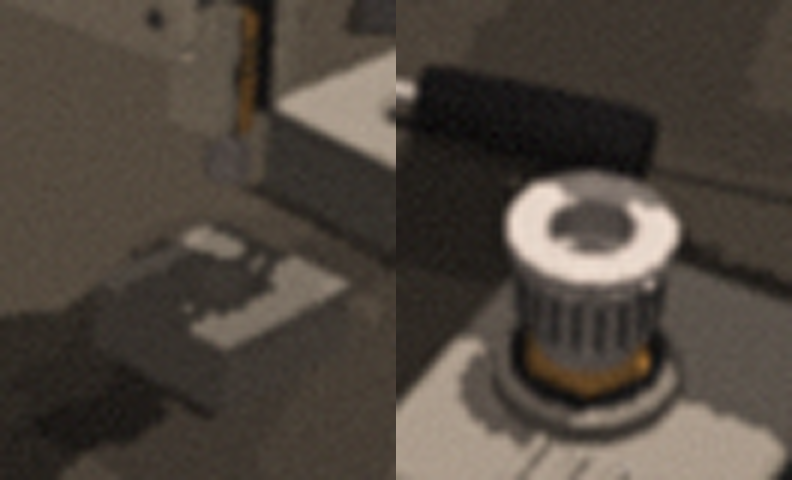

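The right panel shows the sleeve forward and the coupling empty. On the left, the plug hangs upright with its tail end at crop (227,172), or (299.4,194), as projected and above the hole. I lower it now.

>>> play_rows:
  rows:
    - {"slide": [-0.006, 0.003, 0.1], "delta_rot": [0, 0, 0], "fingers": -1}
    - {"slide": [0, 0, 0.1], "delta_rot": [0, 0, 0], "fingers": -1}
    - {"slide": [0, 0, 0.07], "delta_rot": [0, 0, 0], "fingers": -1}
    - {"slide": [0, 0, 0], "delta_rot": [0, 0, 0], "fingers": -1}
    - {"slide": [0, 0, 0], "delta_rot": [0, 0, 0], "fingers": -1}
  squeeze: 15

```text
time_s: 16.6
tcp_pos: [0.5993, -0.1976, 0.0609]
eef_rot: [180.0, -0.0, -19.1]
contact_force: [0.5, -0.7, -0.2]
gripper_width: 0.0176
gripper_force: 15.0
```

>>> play_rows:
  rows:
    - {"slide": [0, 0, 0.013], "delta_rot": [0, 0, 0], "fingers": -1}
    - {"slide": [0, 0, 0.013], "delta_rot": [0, 0, 0], "fingers": -1}
    - {"slide": [0, 0, 0.013], "delta_rot": [0, 0, 0], "fingers": -1}
    - {"slide": [0, 0, 0], "delta_rot": [0, 0, 0], "fingers": -1}

```text
time_s: 17.1
tcp_pos: [0.5989, -0.1975, 0.0548]
eef_rot: [180.0, 0.0, -19.1]
contact_force: [-0.3, 0.8, -1.3]
gripper_width: 0.0174
gripper_force: 15.0
```

>>> play_rows:
  rows:
    - {"slide": [0.005, -0.002, 0.01], "delta_rot": [0, 0, 0], "fingers": -1}
    - {"slide": [0, 0, 0.01], "delta_rot": [0, 0, 0], "fingers": -1}
    - {"slide": [0, 0, 0.01], "delta_rot": [0, 0, 0], "fingers": -1}
    - {"slide": [0, 0, 0], "delta_rot": [0, 0, 0], "fingers": -1}

```text
time_s: 17.6
tcp_pos: [0.5997, -0.1975, 0.0502]
eef_rot: [180.0, 0.0, -19.1]
contact_force: [-0.4, 0.5, -0.6]
gripper_width: 0.0174
gripper_force: 15.0
```

>>> play_rows:
  rows:
    - {"slide": [0, 0, 0.01], "delta_rot": [0, 0, 0], "fingers": -1}
    - {"slide": [0, 0, 0.01], "delta_rot": [0, 0, 0], "fingers": -1}
    - {"slide": [0, 0, 0.01], "delta_rot": [0, 0, 0], "fingers": -1}
    - {"slide": [0, 0, 0], "delta_rot": [0, 0, 0], "fingers": -1}

```text
time_s: 18.1
tcp_pos: [0.5997, -0.1975, 0.0458]
eef_rot: [180.0, 0.0, -19.1]
contact_force: [0.0, 0.0, -0.2]
gripper_width: 0.0179
gripper_force: 15.0
```

>>> play_rows:
  rows:
    - {"slide": [0, 0, 0.01], "delta_rot": [0, 0, 0], "fingers": -1}
    - {"slide": [0, 0, 0.01], "delta_rot": [0, 0, 0], "fingers": -1}
    - {"slide": [0, 0, 0], "delta_rot": [0, 0, 0], "fingers": -1}

```text
time_s: 18.48
tcp_pos: [0.5997, -0.1975, 0.0428]
eef_rot: [180.0, 0.0, -19.1]
contact_force: [-0.1, 0.8, -1.6]
gripper_width: 0.0176
gripper_force: 15.0
```

Bottom about 5 mm above the floor and no contact force. I lower in small steps until it touches.

>>> play_rows:
  rows:
    - {"slide": [0, 0, 0.007], "delta_rot": [0, 0, 0], "fingers": -1}
    - {"slide": [0, 0, 0.007], "delta_rot": [0, 0, 0], "fingers": -1}
    - {"slide": [0, 0, 0.005], "delta_rot": [0, 0, 0], "fingers": -1}
    - {"slide": [0, 0, 0], "delta_rot": [0, 0, 0], "fingers": -1}

```text
time_s: 18.98
tcp_pos: [0.5998, -0.1975, 0.04]
eef_rot: [180.0, 0.0, -19.1]
contact_force: [0.2, -0.4, -1.3]
gripper_width: 0.0176
gripper_force: 15.0
```

>>> play_rows:
  rows:
    - {"slide": [0, 0, 0.004], "delta_rot": [0, 0, 0], "fingers": -1}
    - {"slide": [0, 0, 0.004], "delta_rot": [0, 0, 0], "fingers": -1}
    - {"slide": [0, 0, 0], "delta_rot": [0, 0, 0], "fingers": -1}

```text
time_s: 19.35
tcp_pos: [0.5998, -0.1975, 0.0389]
eef_rot: [180.0, 0.0, -19.1]
contact_force: [0.3, -0.1, -0.7]
gripper_width: 0.0175
gripper_force: 15.0
```

>>> play_rows:
  rows:
    - {"slide": [0, 0, 0.003], "delta_rot": [0, 0, 0], "fingers": -1}
    - {"slide": [0, 0, 0.003], "delta_rot": [0, 0, 0], "fingers": -1}
    - {"slide": [0, 0, 0], "delta_rot": [0, 0, 0], "fingers": -1}

```text
time_s: 19.73
tcp_pos: [0.5998, -0.1975, 0.038]
eef_rot: [180.0, 0.0, -19.1]
contact_force: [-0.5, -0.4, -1.8]
gripper_width: 0.0174
gripper_force: 15.0
```

>>> play_rows:
  rows:
    - {"slide": [0, 0, 0.003], "delta_rot": [0, 0, 0], "fingers": -1}
    - {"slide": [0, 0, 0], "delta_rot": [0, 0, 0], "fingers": -1}

```text
time_s: 19.98
tcp_pos: [0.5999, -0.1975, 0.0379]
eef_rot: [180.0, -0.0, -19.1]
contact_force: [-0.1, 0.2, 2.8]
gripper_width: 0.0177
gripper_force: 15.0
```

The plug is on the floor of the hole (+2.8 N at the expected height). I open gently and retreat.

>>> play_rows:
  rows:
    - {"slide": [0, 0, 0], "delta_rot": [0, 0, 0], "fingers": -0.5}
    - {"slide": [0, 0, 0], "delta_rot": [0, 0, 0], "fingers": -0.2}
    - {"slide": [0, 0, 0], "delta_rot": [0, 0, 0], "fingers": 0}
    - {"slide": [0, 0, -0.05], "delta_rot": [0, 0, 0], "fingers": 0}
    - {"slide": [0, 0, -0.15], "delta_rot": [0, 0, 0], "fingers": 0}
    - {"slide": [0, 0, -0.25], "delta_rot": [0, 0, 0], "fingers": 0}
    - {"slide": [0, 0, -0.25], "delta_rot": [0, 0, 0], "fingers": 0}
    - {"slide": [0, 0, -0.2], "delta_rot": [0, 0, 0], "fingers": 0}

```text
time_s: 20.98
tcp_pos: [0.6002, -0.1976, 0.1749]
eef_rot: [-180.0, -0.1, -19.1]
contact_force: [0.6, 0.2, -0.2]
gripper_width: 0.0436
gripper_force: 0.0
```

>>> play_rows:
  rows:
    - {"slide": [-0.25, 0, 0], "delta_rot": [0, 0, 0], "fingers": 0}
    - {"slide": [-0.25, 0, 0], "delta_rot": [0, 0, 0], "fingers": 0}
    - {"slide": [0, 0, 0], "delta_rot": [0, 0, 0], "fingers": 0}
    - {"slide": [0, 0, 0], "delta_rot": [0, 0, 0], "fingers": 0}

```text
time_s: 21.48
tcp_pos: [0.5297, -0.173, 0.1734]
eef_rot: [-180.0, -0.1, -19.1]
contact_force: [0.1, 0.3, -0.9]
gripper_width: 0.0439
gripper_force: 0.0
```

Run:
```python
from h import *
c=cap('side','side6');crop(c,230,160,150,140,4,'c6'); s=r.get_state();print(s['tcp_pos'],s['contact_force'],proj(c,[[.6,-.1975,.08]]))
```

```text
[ 0.5297944  -0.17306311  0.17306738] [ 0.06182116  0.34549567 -0.08459648] [[299.97967991 192.40402814]]
```

View pics/c6.png

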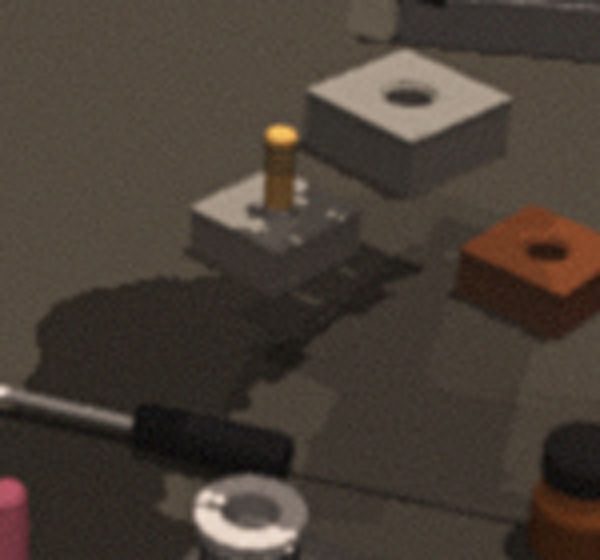

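The plug stands upright in the small grey block. Its top is at crop (281,133), i.e. (300,193), against a projected (300,192.4). The coupling is empty and the bystanders have not moved. I hand the job in.

```bash
python3 -c "
from plant import r
print(r.close_job())"
```

```text
the job is handed in; nothing more can be done
None
```

The test plug is out of the coupling and stands released in the small grey holder block, the sleeve is forward and the bystanders have not visibly moved; the job was handed in at about 21.5 s, with no verdict returned.

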